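# Screw home and prime the soap dispenser pump

### The arm

A 7-joint arm with a two-finger parallel gripper is mounted at the origin on the work surface. World frame = base frame: x ahead of the robot, y to its left, z up, the work surface at z = 0. Lengths are in m, angles in rad, forces in N, time in s.
With the tool pointing down it reaches from about 0.4 to 0.85 m from the base axis. Payload 10.4 kg.
Tool frame: the origin (TCP) lies midway between the tips of the shut fingers; the grasp point (between the pads) lies bot.pinch_z behind it (bot.pinch_z is the distance from the TCP to the grasp point, in m); y points along the fingers, z is the direction in which the jaws open and shut, and the axes are right-handed (so a half turn about y gives the same grasp; the last joint's range is limited). The gripper opens to 87 mm and grips with 3 to 60 N. Pads are 19 mm wide; open, the fingers measure 117 mm over their backs; the gripper's body (75 mm by 190 mm) begins 51 mm behind the grasp point.
Start: joints at [-1.206, 0.332, -0.065, 1.46, 0.022, 1.35, -0.088], TCP at [0.236, 0.579, 0.223] pointing down, gripper open.
Joint ranges: [-2.6, 2.6], [-0.5, 2.12], [-1.47, 1.34], [0.16, 2.42], [-1.27, 4.41], [0.06, 2.06], [-2.6, 2.6]. Speed limits (rad/s): [2.22, 2.22, 2.79, 2.79, 3.14, 3.14, 3.14].

### API

Orientations are given as a unit quaternion [x, y, z, w].
In Python, from rig import bot, read_camera, camera_params, spot_in gives the robot as it stands.
- The arm moves only by the shell command python3 -m crank 'ROWS' [FORCE]. ROWS is JSON, a list of rows, each a list of 3 entries, a list of its own where there are three numbers: the closure, from 0 (fully open) to 1 (shut), then the shift along the tool's x, y, z in mm, then the turn, a rotation vector about the tool's x, y, z in degrees. In form: [[jaw, [x, y, z], [rx, ry, rz]], ...]. A call has 1 to 5 rows; each row is the pose to reach, as a shift and turn from the pose measured when the call began, along the tool's axes at that moment; what a row does not reach only later rows make up. A row lasts 1/8 s, in which the tool goes at most 62.5 mm and 10.7 degrees, less where a joint would pass 70% of its speed; a pose out of reach is approached as far as the arm can. A call with a gripper value outside its range is refused whole. The fingers move at their own pace and stop on an object; FORCE is the grip in N (left out, the last holds). Time passes only in rows, so rows that repeat a pose let the fingers close. It gives the time, the measured TCP pose, the force and the opening at its end, in the units of the state.
- bot.get_state(): the state, without advancing time (a new reading comes with each control period).
- read_camera(name): name is "scene" or "top" or "wrist"; returns the picture (480x640x3 uint8, red, green, blue); there is no depth.
- camera_params(name): a dict with "vfov" (degrees; the focal length in pixels is half the picture's height over the tangent of half this angle, whatever the lens; pixels are square), "cx", "cy" (the principal point, pixels), "k1" (the pictures are not rectified: a ray, as slopes to the right and down, at radius r is drawn at 1 + k1 r^2 times it, then the intrinsics apply), "rvec" (rotation vector, rad) and "tvec" (3), from world to camera coordinates, as OpenCV has them. Camera axes: x right, y down, z forward; pixel columns grow to the right and rows downward; lengths in m; the calibration is good to about 2 mm. A picture is of the moment at which its call begins: read the wrist's pose just before it. camera_params takes no time and is no camera call; for the wrist camera it gives the pose at the moment of the call.
- bot.hand_in(): hands the job in, once; it reports no verdict.
Trained networks look in the newest picture that a camera, given by its name, has taken for a name from the list of things; names that differ only in an ending like _2 or _b are one class to them, and where a whole thing is asked for, a point or a joint stands for the part that bears it (a point fixed in the world has none). Each returns a list of dicts, best first, with "confidence" (0 to 1); they miss things now and then, are a little off and sometimes report something else, mostly with a low value. They report only what shows in the picture. A call takes as long as a camera call. They do not tell look-alikes from the thing itself.
- spot_in(camera, label): "point" ([column, row] in pixels, amid what is visible of it).
The state is a dict: "time": time; "joint_pos": joint angles; "dq": joint speeds; "joint_efforts": joint torques, N m; "tcp_pos": TCP position; "orientation": TCP orientation; "force": force on the tool from outside, world axes, zero at the start; "wrist_torque": the same for the moment, N m; "gripper_width": finger opening in m.
Only numpy, scipy, OpenCV 4.12 (cv2) and the standard library are available. Lean on these libraries where they do the work, as an engineer would, in place of code of your own. Each camera call takes 0.05 s, during which the arm holds its last target.

### The job

The pump of the green soap dispenser has only been started in its threaded neck. Turn it clockwise (seen from above) by its spout until you feel the gasket bite, keep turning until the outlet comes over the blue cup on the drip tray, and stop there without going past. Then prime it: press the blue plunger through the soft dose stop right down to the firm bottom stop, let it rise all the way back up, and leave the cup and everything else standing where it is.

Things in the scene. Friction and masses are not known exactly. Their poses are not given: they have to be found in the camera images.
- dispenser: fixed soap dispenser: green canister 150 x 150 mm, 106 mm high, strapped down in a steel cradle (wing nuts 134 mm high, 90 mm from the axis along y). Origin on the pump's screw axis at table height, z up; drip tray (130 x 150 mm, floor 12 mm high) on its -x side, centred 165 mm from the axis. On top the pump: black ribbed collar radius 35 mm, white barrel radius 19 mm, one steel spout
- neck (a point): centre of the top of the canister's neck, the female thread (fixed, on the screw axis, radius 38 mm, 138 mm above the table; a 4 mm red gasket lies on it). Right-hand thread: clockwise from above lowers the pump, 2 mm a turn. At the start the pump is 0.5 to 1.3 turns short of the gasket, unknown how far. Until then it turns easily, about 0.1 N m
- spout_mid (a point): on the centre line of the level spout tube (radius 8 mm), 110 mm from the screw axis, a good place to push; x outward along the spout, z up; about 205 mm above the table. On the gasket the resistance steps up from about 1 N to about 5 N here (0.6 N m) and stays so: the bite. The spout stays where it is left; pushed anticlockwise it comes loose again
- outlet (a point): lower end of the spout's downturned black nozzle (radius 10 mm), 140 mm from the screw axis, about 162 mm above the table; x outward along the spout, z up. The bite differs each time but comes 25 to 125 degrees of turning before the outlet is over the cup; the outlet may first pass over the cup once while still loose. The first arrival over the cup after the bite counts
- plunger_top (a point): centre of the top of the blue plunger button (radius 25 mm, 11 mm thick) on the screw axis, about 263 mm above the table, 101 mm above the outlet when up. Sprung: 2 to 4 N over the first 18 mm to the soft dose stop, then a step to 8 N, growing to 13 N over 9 mm more to the firm bottom stop, 27 mm down in all. Rises by itself; pressing does not turn the pump
- rinse_cup_rim (a point): centre of the mouth of the blue cup (loose, 60 g, mouth radius 36 mm, 85 mm high) that stands on the drip tray, mouth 97 mm above the table, about 140 mm from the screw axis; z up
- spare_cup_rim (a point): a bystander: centre of the mouth of the white cup (mouth radius 36 mm, 85 mm high) on the table beside the dispenser
- tape_roll: pink roll of tape lying flat, radius 36 mm, 25 mm high; a bystander; origin at the centre of its underside, z up
- ink_black: black ink bottle, radius 19 mm, 105 mm high; a bystander; origin at the centre of its underside, z up
- ink_red: red ink bottle, radius 19 mm, 105 mm high; a bystander; origin at the centre of its underside, z up
- wash_bottle: clear wash bottle with a green band, radius 33 mm, 185 mm high; a bystander; origin at the centre of its underside, z up
- ointment_jar: amber jar with a black lid, radius 33 mm, 55 mm high; a bystander; origin at the centre of its underside, z up
- towel_roll: upright roll of white paper towel, radius 58 mm, 225 mm high; a bystander; origin at the centre of its underside, z up
Things that resemble listed ones, but are neither listed nor needed, are in the scene too. Of the things like the part that bears rinse_cup_rim, leave any that is red; of the rest the larger one is meant.

How it is judged:
By the outcome, as a careful person would: the job done as asked, in the order asked, and still so for the second after the job is handed in, with the robot touching nothing.
It also fails if it takes over 72 s, if anything falls off the work surface, if the arm or the gripper's body presses on something with over 40 N, if the wrist force passes 120 N, or if a joint passes its speed limit or range.

## Working session

There is one attempt and no reset: what is moved stays moved. The work goes in short steps, Python scripts to look and compute and a shell command to move; the robot and the scene stay as the last step left them, time stands still between calls to the robot, and variables do not carry over. Pictures are saved under pics/ and viewed, and the job is handed in when it is done.

```bash
ls; mkdir -p pics; cat > h.py <<'E'
import numpy as np,cv2
from rig import bot, read_camera, camera_params, spot_in
from scipy.spatial.transform import Rotation as R
def cam(name):
    p=camera_params(name); f=240/np.tan(np.radians(p['vfov'])/2)
    return p,f
def ray(name,px,p=None):
    p=p or camera_params(name); f=240/np.tan(np.radians(p['vfov'])/2)
    d=np.array([(px[0]-p['cx'])/f,(px[1]-p['cy'])/f]); u=d.copy()
    for _ in range(30): u=d/(1+p['k1']*(u@u))
    Rm=R.from_rotvec(p['rvec']).as_matrix(); t=np.array(p['tvec'])
    return -Rm.T@t, Rm.T@np.array([u[0],u[1],1.])
def atz(name,px,z,p=None):
    c,d=ray(name,px,p); return c+d*(z-c[2])/d[2]
def proj(name,X,p=None):
    p=p or camera_params(name); f=240/np.tan(np.radians(p['vfov'])/2)
    c=R.from_rotvec(p['rvec']).apply(np.array(X))+np.array(p['tvec'])
    u=c[...,:2]/c[...,2:]; r2=(u**2).sum(-1,keepdims=True)
    return u*(1+p['k1']*r2)*f+np.array([p['cx'],p['cy']])
def tri(n1,p1,n2,p2):
    c1,d1=ray(n1,p1);c2,d2=ray(n2,p2)
    A=np.stack([d1,-d2],1); s=np.linalg.lstsq(A,c2-c1,rcond=None)[0]
    a=c1+d1*s[0];b=c2+d2*s[1]; return (a+b)/2,np.linalg.norm(a-b)
def save(img,name): cv2.imwrite('pics/'+name,cv2.cvtColor(img,cv2.COLOR_RGB2BGR))
E
python3 - <<'E'
from h import *
np.set_printoptions(precision=4,suppress=True)
s=bot.get_state();print(s['time'],s['tcp_pos'],s['orientation'],s['force'],bot.pinch_z)
for n in ['scene','top','wrist']:
    save(read_camera(n),n+'0.png'); print(n,{k:np.round(v,3) for k,v in camera_params(n).items()})
print(bot.get_state()['time'])
E
```

```text
pics
0.0 [0.2362 0.5782 0.2217] [ 0.6944 -0.1363  0.1362 -0.6933] [ 0.1022 -0.6032  0.7094] 0.0187
scene {'vfov': np.float64(56.409), 'cx': np.float64(320.305), 'cy': np.float64(236.947), 'k1': np.float64(-0.041), 'rvec': array([ 1.603,  1.935, -0.826]), 'tvec': array([ 0.163, -0.256,  1.455])}
top {'vfov': np.float64(44.785), 'cx': np.float64(310.596), 'cy': np.float64(239.618), 'k1': np.float64(-0.168), 'rvec': array([ 2.113, -2.125,  0.187]), 'tvec': array([-0.03 ,  0.571,  1.34 ])}
wrist {'vfov': np.float64(63.725), 'cx': np.float64(318.677), 'cy': np.float64(240.59), 'k1': np.float64(-0.068), 'rvec': array([-2.398, -1.611, -0.236]), 'tvec': array([-0.625, -0.034,  0.391])}
0.15
```

View pics/scene0.png

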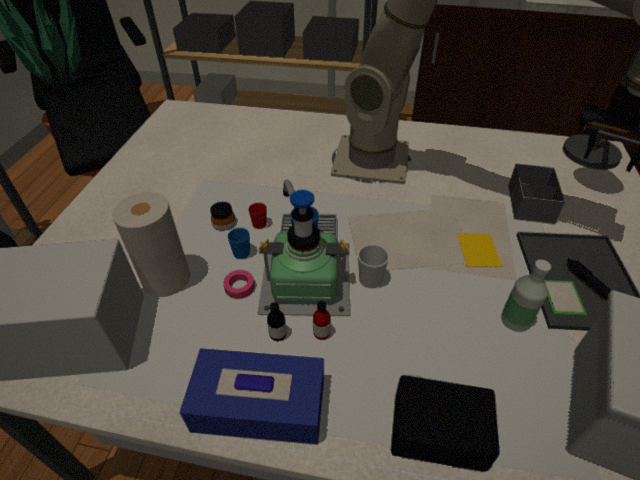

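View pics/top0.png

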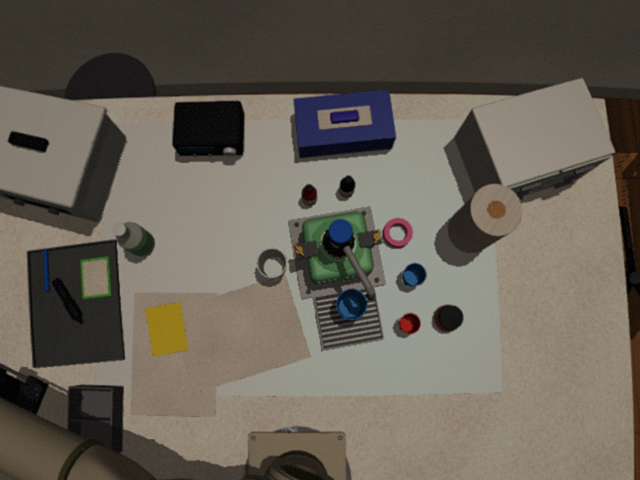

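View pics/wrist0.png

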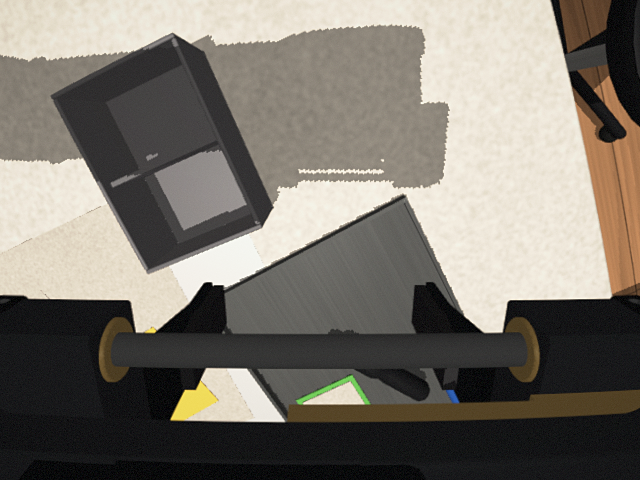

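The top view shows a blue cup at (350,305) on the tray, a smaller blue one at (414,275) and a red one at (410,324). I choose the larger blue cup on the tray. The spout points toward about (372,297). Next I'll measure positions.

```bash
python3 - <<'E'
from h import *
np.set_printoptions(precision=4,suppress=True)
a=read_camera('top');b=read_camera('scene')
for l in ['plunger_top','outlet','spout_mid','rinse_cup_rim','neck','dispenser']:
    t=spot_in('top',l);s=spot_in('scene',l)
    f=lambda q:[(np.round(d['point'],1).tolist(),round(d['confidence'],2)) for d in q[:3]]
    print(l,f(t),f(s))
    if t and s: print('   ',tri('top',t[0]['point'],'scene',s[0]['point']))
print(bot.get_state()['time'])
c=cv2.resize(a[185:365,270:450],(600,600),interpolation=cv2.INTER_CUBIC);save(c,'topcrop.png')
c=cv2.resize(b[170:320,210:410],(800,600),interpolation=cv2.INTER_CUBIC);save(c,'scenecrop.png')
E
```

```text
plunger_top [([341.6, 230.0], 0.6)] [([302.0, 197.6], 0.86)]
    (array([ 0.5506, -0.0971,  0.2612]), np.float64(0.0023864202402370193))
outlet [([344.6, 244.2], 0.76)] [([299.3, 219.5], 0.73)]
    (array([ 0.535 , -0.1078,  0.1865]), np.float64(0.000439739990682743))
spout_mid [([345.2, 245.1], 0.7), ([447.9, 317.5], 0.45), ([485.6, 216.7], 0.16)] [([300.5, 220.1], 0.67)]
    (array([ 0.5332, -0.1075,  0.1834]), np.float64(0.0030948177453018525))
rinse_cup_rim [([415.3, 274.5], 0.75), ([356.3, 303.7], 0.6), ([410.4, 322.3], 0.57)] [([240.0, 240.3], 0.97), ([256.4, 210.6], 0.91), ([313.6, 213.8], 0.51)]
    (array([ 0.4851, -0.2803,  0.0448]), np.float64(0.004862408944871609))
neck [([340.0, 269.2], 0.85)] [([303.0, 265.3], 0.81), ([301.6, 196.9], 0.59)]
    (array([ 0.5058, -0.1082,  0.0082]), np.float64(0.00836148195883396))
dispenser [([335.4, 268.0], 0.63)] [([524.9, 299.8], 0.59), ([307.2, 267.7], 0.55)]
    (array([0.5797, 0.127 , 0.182 ]), np.float64(0.46919964588989277))
0.85
```

View pics/topcrop.png

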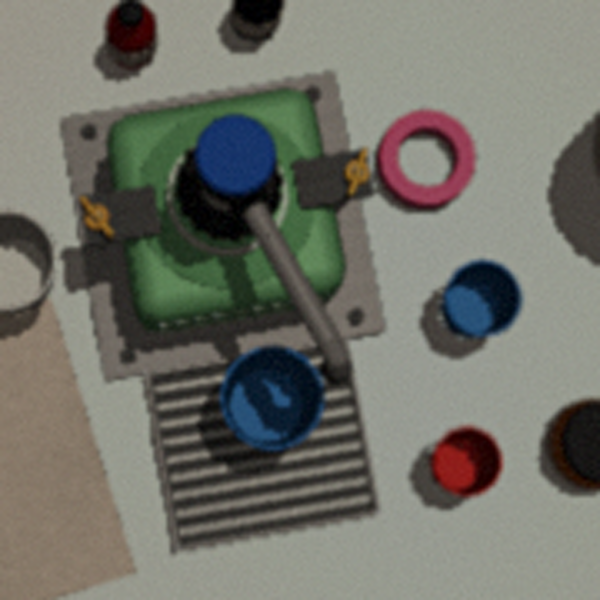

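View pics/scenecrop.png

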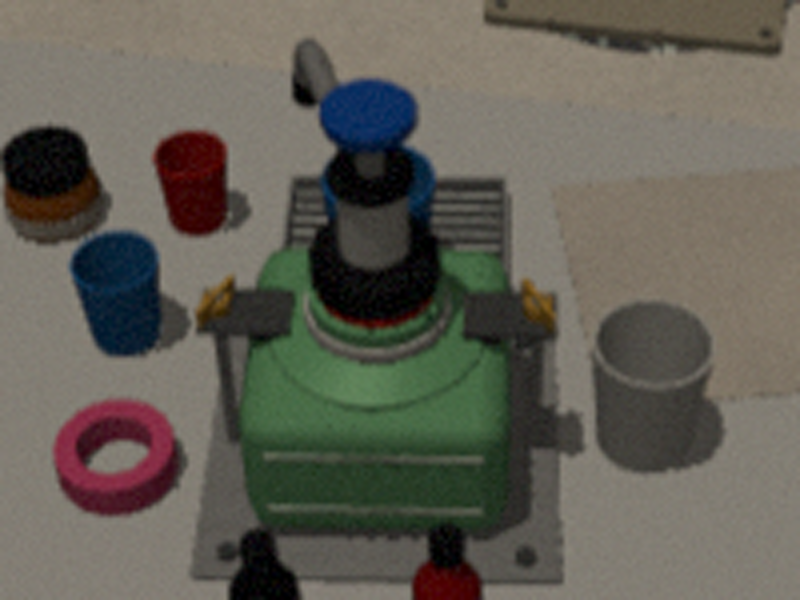

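```bash
python3 - <<'E'
from h import *
np.set_printoptions(precision=4,suppress=True)
for p in ([340.8,231.5],[341.,231.]): print('plunger tri',tri('top',p,'scene',[302.3,198.2]), atz('top',p,.263))
print('scene at .263',atz('scene',[302.3,198.2],.263))
C=atz('top',[351.6,304.4],.097); print('cup',C)
P=(atz('top',[340.8,231.5],.263)+atz('scene',[302.3,198.2],.263))/2
print('P',P,'cup dist',np.hypot(*(C-P)[:2]),'cup ang',np.degrees(np.arctan2(*(C-P)[1::-1])))
a=read_camera('top');b=read_camera('scene')
th0=np.linspace(0,2*np.pi,60)
def draw(img,name,ang):
    S=4;o=(270,185) if name=='top' else (210,170)
    w,h=(200,150)
    if name=='top': w,h=190,150
    im=cv2.resize(img[o[1]:o[1]+h,o[0]:o[0]+w],None,fx=S,fy=S,interpolation=cv2.INTER_CUBIC)
    def pl(X,c):
        q=(proj(name,X)-np.array(o)+.5)*S
        cv2.polylines(im,[q.astype(np.int32).reshape(-1,1,2)],False,c,1)
    circ=lambda c,r,z:np.stack([c[0]+r*np.cos(th0),c[1]+r*np.sin(th0),0*th0+z],1)
    pl(circ(P,.025,.263),(255,255,0));pl(circ(C,.036,.097),(255,255,0));pl(circ(P,.038,.138),(255,0,255))
    d=np.array([np.cos(ang),np.sin(ang)]);n=np.array([-d[1],d[0]])
    for s in(-.008,.008):
        pl(np.array([[*(P[:2]+d*r+n*s),.205] for r in(.02,.14)]),(0,255,255))
    pl(circ(P[:2]+d*.14,.010,.162),(255,128,0))
    save(im,f'ov_{name}.png')
# spout angle from elbow
E0=atz('top',[371.0,292.0],.205);print('elbow',E0,np.hypot(*(E0-P)[:2]))
ang=np.arctan2(*(E0-P)[1::-1]);print(np.degrees(ang))
draw(a,'top',ang);draw(b,'scene',ang)
E
```

```text
plunger tri (array([ 0.5483, -0.0963,  0.2579]), np.float64(0.0008518870148216348)) [ 0.5474 -0.0965  0.263 ]
plunger tri (array([ 0.5492, -0.0964,  0.2586]), np.float64(0.0014549656347035336)) [ 0.5484 -0.097   0.263 ]
scene at .263 [ 0.5544 -0.0944  0.263 ]
cup [ 0.4119 -0.1259  0.097 ]
P [ 0.5509 -0.0954  0.263 ] cup dist 0.14230308312873483 cup ang -167.63976016832095
elbow [ 0.4294 -0.1606  0.205 ] 0.13787305451325801
-151.80185550290022
```

View pics/ov_top.png

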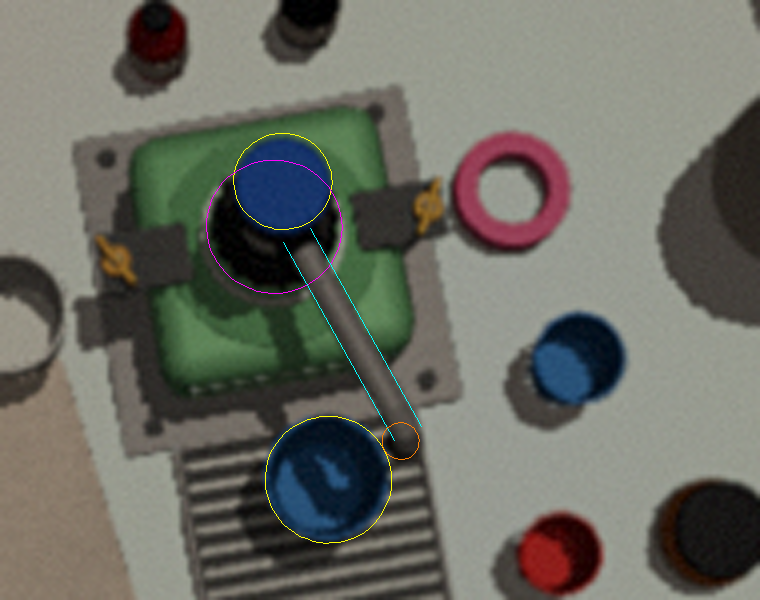

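View pics/ov_scene.png

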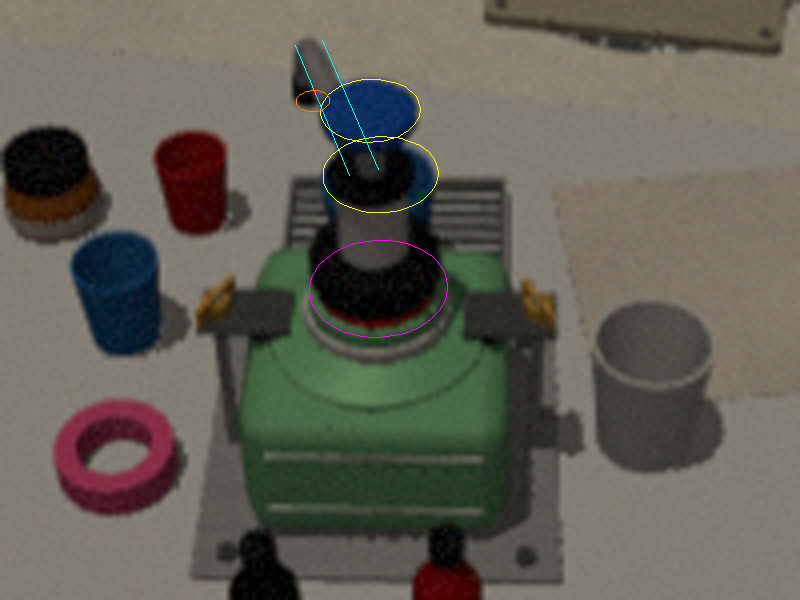

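```bash
python3 - <<'E'
from h import *
np.set_printoptions(precision=4,suppress=True)
s=bot.get_state();Rm=R.from_quat(s['orientation']).as_matrix();print(Rm,s['tcp_pos'],s['joint_pos'],s['time'])
p=camera_params('wrist');Rc=R.from_rotvec(p['rvec']).as_matrix();c=-Rc.T@p['tvec'];print('cam in tool',Rm.T@(c-s['tcp_pos']))
print({a for a in dir(bot) if a[0]!='_'})
E
```

```text
[[ 0.9258  0.      0.3781]
 [-0.3781  0.0001  0.9258]
 [-0.     -1.      0.0001]] [0.2363 0.5786 0.2226] [-1.2056  0.3322 -0.0647  1.4601  0.0216  1.3499 -0.0885] 0.95
cam in tool [-0.08   -0.1616  0.0005]
{'get_state', 'hand_in', 'pinch_z', 'Unreachable'}
```

```bash
python3 -m crank '[[1,[0,-40,0],[0,-10,0]],[1,[0,-80,0],[0,-20,0]],[1,[0,-80,0],[0,-22.2,0]]]' 10
```

```text
time: 1.32
tcp_pos: [0.2368, 0.5798, 0.3063]
orientation: [-0.705, -0.002, 0.0, 0.709]
force: [0.4, -0.8, -0.2]
gripper_width: 0.0648
```

```bash
python3 -m crank '[[1,[16,0,-48],[0,0,0]],[1,[32,0,-96],[0,0,0]],[1,[48,0,-144],[0,0,0]],[1,[64,0,-192],[0,0,0]],[1,[80,0,-240],[0,0,0]]]'; python3 -m crank '[[1,[16,0,-48],[0,0,0]],[1,[32,0,-96],[0,0,0]],[1,[48,0,-144],[0,0,0]],[1,[64,0,-192],[0,0,0]],[1,[80,0,-240],[0,0,0]]]'
```

```text
time: 1.95
tcp_pos: [0.3176, 0.3381, 0.3043]
orientation: [-0.705, -0.001, -0.0, 0.709]
force: [-0.1, 1.1, -0.3]
gripper_width: 0.0147
time: 2.58
tcp_pos: [0.3979, 0.0965, 0.3026]
orientation: [-0.705, -0.001, -0.0, 0.709]
force: [0.9, 0.3, 0.6]
gripper_width: 0.0002
```

```bash
python3 -m crank '[[1,[16,0,-46],[0,0,0]],[1,[32,0,-92],[0,0,0]],[1,[48,0,-138],[0,0,0]],[1,[64,0,-184],[0,0,0]],[1,[80,0,-230],[0,0,0]]]'; python3 -m crank '[[1,[14,0,-41],[0,0,0]],[1,[28,0,-82],[0,0,0]],[1,[28,0,-82],[0,0,0]]]'
python3 - <<'E'
from h import *
a=read_camera('wrist');save(a,'w1.png');b=read_camera('scene');save(b,'s1.png')
s=bot.get_state();print(s['joint_pos'],s['tcp_pos'])
E
```

```text
time: 3.2
tcp_pos: [0.4781, -0.1349, 0.3009]
orientation: [-0.705, -0.0, -0.0, 0.709]
force: [0.2, 0.2, 0.1]
gripper_width: 0.0005
time: 3.58
tcp_pos: [0.5055, -0.2201, 0.2994]
orientation: [-0.706, 0.002, -0.002, 0.708]
force: [1.1, 0.4, 0.1]
gripper_width: 0.0007
[-0.39891151  0.15759675  0.82563273  1.57132481 -0.12125518  1.46635641
  2.00294602] [ 0.5057755  -0.21681796  0.29966933]
```

View pics/w1.png

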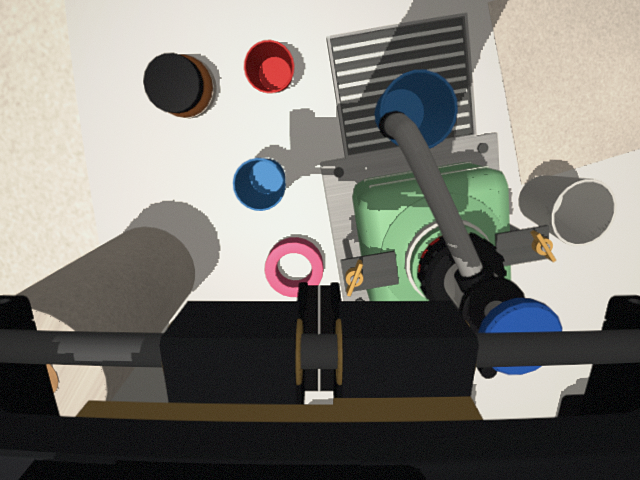

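View pics/s1.png

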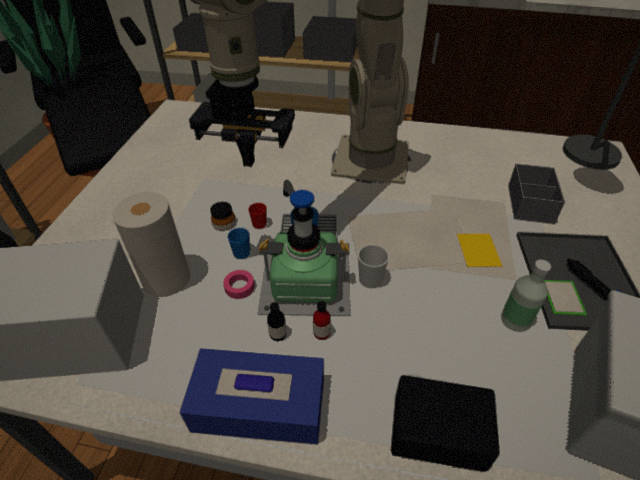

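```bash
python3 - <<'E'
from h import *
np.set_printoptions(precision=4,suppress=True)
print('plg',atz('wrist',[521,330],.263),'cup',atz('wrist',[417.5,107],.097),'elbow',atz('wrist',[392,120],.205))
P=np.array([.5495,-.096])
a=cv2.imread('pics/w1.png')
th=np.linspace(0,2*np.pi,60)
for P3,r in ((np.array([*P,.263]),.025),(np.array([.4139,-.1256,.097]),.036),(np.array([*P,.138]),.038)):
    q=proj('wrist',np.stack([P3[0]+r*np.cos(th),P3[1]+r*np.sin(th),0*th+P3[2]],1)); cv2.polylines(a,[q.astype(np.int32).reshape(-1,1,2)],True,(0,255,255),1)
for deg in(-151.5,):
    d=np.array([np.cos(np.radians(deg)),np.sin(np.radians(deg))])
    q=proj('wrist',np.array([[*(P+d*r),.205] for r in(.03,.14)])); cv2.polylines(a,[q.astype(np.int32).reshape(-1,1,2)],False,(0,0,255),1)
cv2.imwrite('pics/w1o.png',a[:,220:])
# finger centre table
for t in (-140,-151.5,-160,-170,-180,-190,-200,-210,-220,-240,-260,-280,-300,-320,-340,-360):
    x=np.radians(t);d=np.array([np.cos(x),np.sin(x)]);n=np.array([-d[1],d[0]])
    off=.008+.0095*abs(np.sin(x))+.015*abs(np.cos(x))
    print(t,np.round((P+d*.124+n*off)*1000,0))
E
```

```text
plg [ 0.5414 -0.0959  0.263 ] cup [ 0.4096 -0.1254  0.097 ] elbow [ 0.4226 -0.1686  0.205 ]
-140 [ 471. -195.]
-151.5 [ 453. -178.]
-160 [ 442. -162.]
-170 [ 432. -142.]
-180 [ 426. -119.]
-190 [423. -99.]
-200 [424. -77.]
-210 [429. -56.]
-220 [438. -36.]
-240 [467.  -0.]
-260 [508.  23.]
-280 [551.  30.]
-300 [591.  23.]
-320 [628.   3.]
-340 [657. -30.]
-360 [674. -73.]
```

View pics/w1o.png

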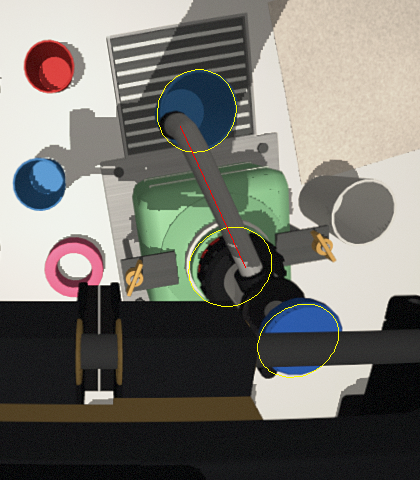

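```bash
python3 -m crank '[[1,[0,40,0],[0,0,0]],[1,[0,75,0],[0,0,0]],[1,[0,99.5,0],[0,0,0]],[1,[0,99.5,0],[0,0,0]]]'
python3 - <<'E'
from h import *
print(bot.get_state()['force'],bot.get_state()['tcp_pos'])
b=read_camera('scene');save(cv2.resize(b[60:320,180:420],None,fx=2.3,fy=2.3,interpolation=cv2.INTER_CUBIC),'s2.png')
E
```

```text
time: 4.18
tcp_pos: [0.5048, -0.2144, 0.1988]
orientation: [-0.705, 0.001, 0.001, 0.71]
force: [0.2, -0.4, 0.1]
gripper_width: 0.0005
[ 0.15287575 -0.35462163  0.13240124] [ 0.5048445  -0.21444957  0.19883236]
```

View pics/s2.png

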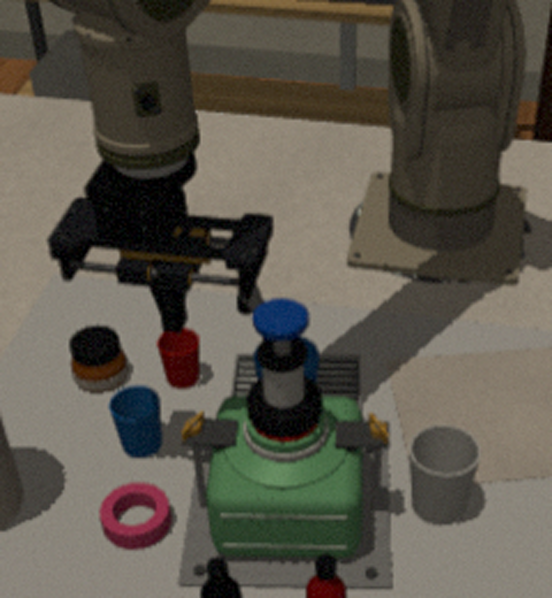

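```bash
cat > plan.py <<'E'
import sys
from h import *
P=np.array([.5495,-.096])
def fc(t,Rd=.124):
    x=np.radians(t);d=np.array([np.cos(x),np.sin(x)]);n=np.array([-d[1],d[0]])
    return P+d*Rd+n*(.008+.0095*abs(np.sin(x))+.015*abs(np.cos(x)))
def main(ths,z=.200):
    s=bot.get_state();p=np.array(s['tcp_pos']);Rm=R.from_quat(s['orientation'])
    D=np.array([[1,0,0],[0,0,1],[0,-1,0]]).T  # desired: x=+X,y=-Z,z=+Y
    D=np.array([[1,0,0],[0,0,1],[0,-1,0]],float)
    rv=np.degrees((Rm.inv()*R.from_matrix(D)).as_rotvec())
    rel=p[:2]-P
    # current implied spout angle
    ts=np.arange(-100,-620,-.25);c=np.array([fc(t) for t in ts]);
    a=np.degrees(np.arctan2(rel[1],rel[0]))
    ca=np.unwrap(np.arctan2(c[:,1]-P[1],c[:,0]-P[0]));ca=np.degrees(ca)
    k=[round(ts[np.argmin(abs(ca-(a-360*m)))],1) for m in(0,1)]
    f=np.array(s['force']);n=np.array([-rel[1],rel[0]])/np.hypot(*rel)
    print('t',round(s['time'],2),'pos',np.round(p*1000,1),'r',round(np.hypot(*rel)*1000),'impl th',k,'Ftan',round(f[:2]@n,2),'Frad',round(f[:2]@rel/np.hypot(*rel),2),'fz',round(f[2],2),'orient err',np.round(rv,1))
    out=[]
    for t in ths:
        q=np.array([*fc(t),z])-p
        out.append([1,np.round(Rm.inv().apply(q)*1000).tolist(),[0,0,0]])
    print(str(out).replace('.0','').replace(' ',''))
if __name__=='__main__': main([float(v) for v in sys.argv[1:]])
E
python3 plan.py -130 -140 -148 -156 -164
```

```text
t 4.22 pos [ 505.6 -215.1  200.3] r 127 impl th [np.float64(-121.2), np.float64(-481.2)] Ftan 0.04 Frad -0.85 fz 1.3 orient err [-0.4 -0.  -0.1]
[[1,[-17,0,8],[0,0,0]],[1,[-35,0,20],[0,0,0]],[1,[-48,1,32],[0,0,0]],[1,[-59,1,45],[0,0,0]],[1,[-68,1,61],[0,0,0]]]
```

```bash
python3 -m crank '[[1,[-17,0,8],[0,0,0]],[1,[-35,0,20],[0,0,0]],[1,[-48,0,32],[0,0,0]],[1,[-59,0,45],[0,0,0]],[1,[-68,0,61],[0,0,0]]]'
python3 plan.py -172 -182 -192 -202 -212
python3 - <<'E'
from h import *
b=read_camera('scene');save(cv2.resize(b[60:320,180:420],None,fx=2.3,fy=2.3,interpolation=cv2.INTER_CUBIC),'s3.png')
E
```

```text
time: 4.85
tcp_pos: [0.438, -0.1538, 0.2024]
orientation: [-0.705, -0.001, -0.001, 0.709]
force: [1.2, -0.1, 0.1]
gripper_width: 0.0002
t 4.85 pos [ 438.  -153.8  202.4] r 126 impl th [np.float64(-164.0), np.float64(-524.0)] Ftan 0.67 Frad -1.03 fz 0.1 orient err [-0.4 -0.   0.1]
[[1,[-8,3,17],[0,0,0]],[1,[-13,3,39],[0,0,0]],[1,[-15,3,59],[0,0,0]],[1,[-13,3,81],[0,0,0]],[1,[-7,3,102],[0,0,0]]]
```

View pics/s3.png

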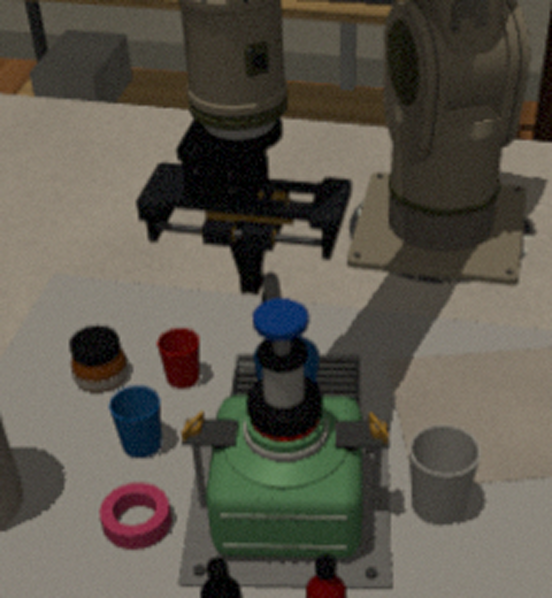

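```bash
python3 -m crank '[[1,[-8,2,17],[0,0,0]],[1,[-13,2,39],[0,0,0]],[1,[-15,2,59],[0,0,0]],[1,[-13,2,81],[0,0,0]],[1,[-7,2,102],[0,0,0]]]'
python3 plan.py -220 -230 -240 -250 -260
python3 - <<'E'
from h import *
b=read_camera('scene');save(cv2.resize(b[60:320,180:420],None,fx=2.3,fy=2.3,interpolation=cv2.INTER_CUBIC),'s4.png')
E
```

```text
time: 5.52
tcp_pos: [0.431, -0.0495, 0.2024]
orientation: [-0.704, -0.002, -0.001, 0.71]
force: [0.9, -0.3, -0.2]
gripper_width: 0.0009
t 5.53 pos [431.  -49.5 202.4] r 127 impl th [np.float64(-100.0), np.float64(-213.2)] Ftan -0.05 Frad -0.9 fz -0.19 orient err [-0.5  0.   0.2]
[[1,[7,3,14],[0,0,0]],[1,[20,3,32],[0,0,0]],[1,[36,3,49],[0,0,0]],[1,[55,3,62],[0,0,0]],[1,[77,3,72],[0,0,0]]]
```

View pics/s4.png

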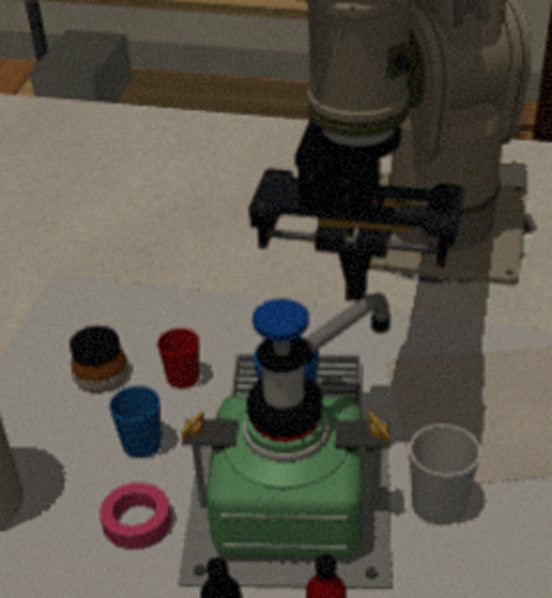

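```bash
python3 -m crank '[[1,[7,3,14],[0,0,0]],[1,[20,3,32],[0,0,0]],[1,[36,3,49],[0,0,0]],[1,[55,3,62],[0,0,0]],[1,[77,3,72],[0,0,0]]]'
python3 plan.py -269 -278 -287 -296 -305
```

```text
time: 6.2
tcp_pos: [0.5096, 0.0271, 0.2002]
orientation: [-0.704, -0.003, 0.0, 0.71]
force: [-0.4, -0.5, 0.3]
gripper_width: 0.0007
t 6.2 pos [509.6  27.1 200.2] r 129 impl th [np.float64(-100.0), np.float64(-261.0)] Ftan 0.52 Frad -0.4 fz 0.28 orient err [-0.5  0.3  0.2]
[[1,[20,0,1],[0,0,0]],[1,[38,0,2],[0,0,0]],[1,[56,0,2],[0,0,0]],[1,[73,0,-2],[0,0,0]],[1,[91,0,-8],[0,0,0]]]
```

```bash
python3 -m crank '[[1,[20,0,1],[0,0,0]],[1,[38,0,2],[0,0,0]],[1,[56,0,2],[0,0,0]],[1,[73,0,-2],[0,0,0]],[1,[91,0,-8],[0,0,0]]]'
python3 plan.py -314 -323 -332 -341 -350
python3 - <<'E'
from h import *
b=read_camera('scene');save(cv2.resize(b[60:320,180:420],None,fx=2.3,fy=2.3,interpolation=cv2.INTER_CUBIC),'s5.png')
E
```

```text
time: 6.82
tcp_pos: [0.6017, 0.0206, 0.1999]
orientation: [-0.704, -0.003, 0.001, 0.71]
force: [-1.8, 0.3, 0.1]
gripper_width: 0.0003
t 6.83 pos [601.7  20.6 199.9] r 128 impl th [np.float64(-100.0), np.float64(-305.2)] Ftan 1.79 Frad -0.44 fz 0.07 orient err [-0.5  0.3  0.2]
[[1,[16,-0,-10],[0,0,0]],[1,[31,-0,-22],[0,0,0]],[1,[45,-0,-36],[0,0,0]],[1,[56,-0,-53],[0,0,0]],[1,[65,-1,-71],[0,0,0]]]
```

View pics/s5.png

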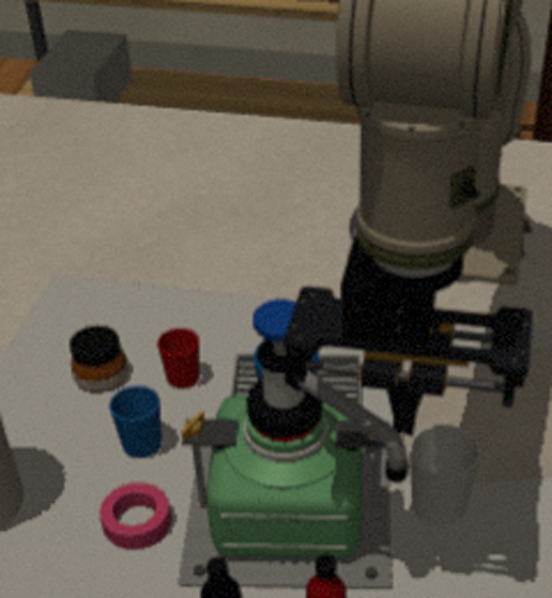

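```bash
python3 -m crank '[[1,[16,0,-10],[0,0,0]],[1,[31,0,-22],[0,0,0]],[1,[45,0,-36],[0,0,0]],[1,[56,0,-53],[0,0,0]],[1,[65,0,-71],[0,0,0]]]'
python3 plan.py -358 -366 -374 -382 -390
```

```text
time: 7.5
tcp_pos: [0.6691, -0.0514, 0.1992]
orientation: [-0.704, -0.003, 0.001, 0.71]
force: [-0.8, 0.4, -0.3]
gripper_width: 0.0007
t 7.5 pos [669.1 -51.4 199.2] r 128 impl th [np.float64(-100.0), np.float64(-350.8)] Ftan 0.68 Frad -0.63 fz -0.31 orient err [-0.5  0.3  0.2]
[[1,[3,-1,-17],[0,0,0]],[1,[6,-1,-34],[0,0,0]],[1,[6,-1,-50],[0,0,0]],[1,[4,-1,-67],[0,0,0]],[1,[0,-2,-84],[0,0,0]]]
```

```bash
python3 -m crank '[[1,[3,-1,-17],[0,0,0]],[1,[6,-1,-34],[0,0,0]],[1,[6,-1,-50],[0,0,0]],[1,[4,-1,-67],[0,0,0]],[1,[0,-1,-84],[0,0,0]]]'
python3 plan.py -396 -402 -408 -414 -420
python3 - <<'E'
from h import *
b=read_camera('scene');save(cv2.resize(b[60:320,180:420],None,fx=2.3,fy=2.3,interpolation=cv2.INTER_CUBIC),'s6.png')
print(bot.get_state()['joint_pos'])
E
```

```text
time: 8.12
tcp_pos: [0.6693, -0.1365, 0.1995]
orientation: [-0.704, -0.003, 0.001, 0.71]
force: [-0.5, 1.0, -0.1]
gripper_width: 0.0003
t 8.12 pos [ 669.3 -136.5  199.5] r 126 impl th [np.float64(-100.0), np.float64(-390.5)] Ftan 0.76 Frad -0.81 fz -0.07 orient err [-0.5  0.3  0.2]
[[1,[-4,-1,-12],[0,0,0]],[1,[-11,-1,-23],[0,0,0]],[1,[-18,-1,-35],[0,0,0]],[1,[-27,-1,-45],[0,0,0]],[1,[-38,-1,-55],[0,0,0]]]
[-0.27272297  0.52227285  0.61323394  1.35024019 -0.30515588  1.35964246
  1.91379534]
```

View pics/s6.png

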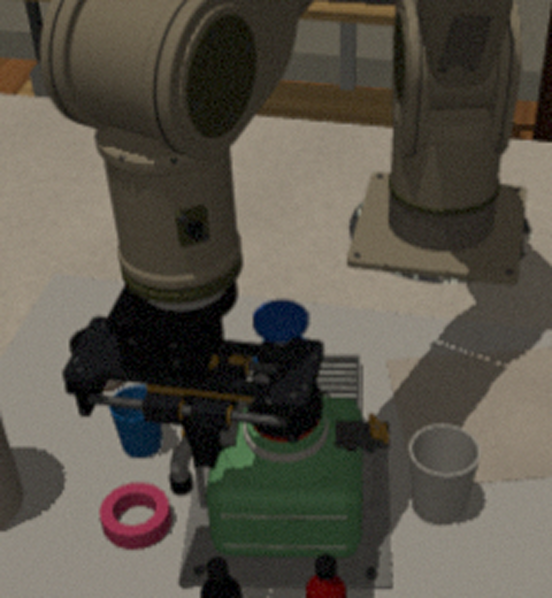

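```bash
python3 -m crank '[[1,[-4,-1,-12],[0,0,0]],[1,[-11,-1,-23],[0,0,0]],[1,[-18,-1,-35],[0,0,0]],[1,[-27,-1,-45],[0,0,0]]]'
python3 plan.py -418 -422 -426 -430 -434
```

```text
time: 8.68
tcp_pos: [0.6409, -0.1857, 0.2004]
orientation: [-0.705, -0.002, -0.0, 0.709]
force: [-0.1, 1.0, 0.7]
gripper_width: 0.0007
t 8.68 pos [ 640.9 -185.7  200.4] r 128 impl th [np.float64(-100.0), np.float64(-415.5)] Ftan 0.61 Frad -0.75 fz 0.71 orient err [-0.4  0.1  0.2]
[[1,[-5,0,-3],[0,0,0]],[1,[-13,0,-9],[0,0,0]],[1,[-20,0,-14],[0,0,0]],[1,[-28,0,-19],[0,0,0]],[1,[-37,0,-24],[0,0,0]]]
```

```bash
python3 -m crank '[[1,[-5,0,-3],[0,0,0]],[1,[-13,0,-9],[0,0,0]],[1,[-20,0,-14],[0,0,0]],[1,[-28,0,-19],[0,0,0]],[1,[-37,0,-24],[0,0,0]]]'
python3 plan.py -438 -442 -446 -450 -454
```

```text
time: 9.3
tcp_pos: [0.6034, -0.21, 0.2001]
orientation: [-0.705, -0.002, -0.0, 0.709]
force: [-0.2, 0.6, 0.4]
gripper_width: 0.0003
t 9.3 pos [ 603.4 -210.   200.1] r 126 impl th [np.float64(-100.0), np.float64(-434.2)] Ftan 0.04 Frad -0.66 fz 0.45 orient err [-0.4  0.2  0.2]
[[1,[-8,0,-3],[0,0,0]],[1,[-17,-0,-6],[0,0,0]],[1,[-27,-0,-8],[0,0,0]],[1,[-36,-0,-10],[0,0,0]],[1,[-44,-0,-11],[0,0,0]]]
```

```bash
python3 -m crank '[[1,[-8,0,-3],[0,0,0]],[1,[-17,0,-6],[0,0,0]],[1,[-27,0,-8],[0,0,0]],[1,[-36,0,-10],[0,0,0]],[1,[-44,0,-11],[0,0,0]]]'
python3 plan.py -458 -462 -466 -470 -474
python3 - <<'E'
from h import *
b=read_camera('scene');save(cv2.resize(b[60:320,180:420],None,fx=2.3,fy=2.3,interpolation=cv2.INTER_CUBIC),'s7.png')
E
```

```text
time: 9.93
tcp_pos: [0.5589, -0.2212, 0.1999]
orientation: [-0.705, -0.002, -0.0, 0.709]
force: [0.2, -0.3, -0.8]
gripper_width: 0.0005
t 9.93 pos [ 558.9 -221.2  199.9] r 126 impl th [np.float64(-100.0), np.float64(-454.2)] Ftan 0.22 Frad 0.3 fz -0.78 orient err [-0.4  0.2  0.2]
[[1,[-7,-0,-0],[0,0,0]],[1,[-15,-0,-0],[0,0,0]],[1,[-23,-0,0],[0,0,0]],[1,[-31,-0,1],[0,0,0]],[1,[-39,-0,3],[0,0,0]]]
```

View pics/s7.png

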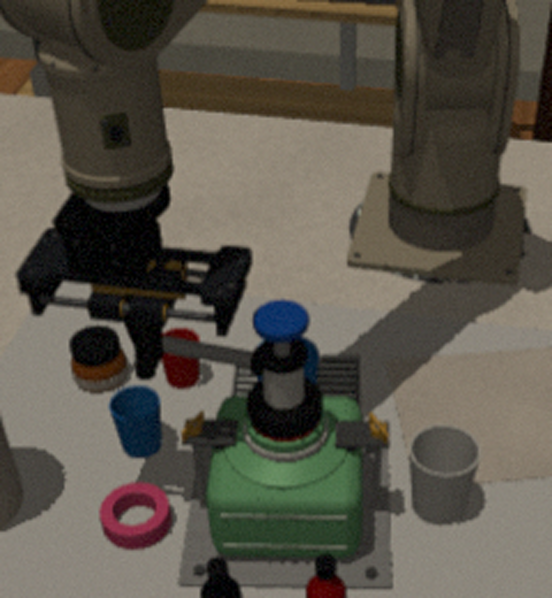

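```bash
python3 -m crank '[[1,[-7,0,0],[0,0,0]],[1,[-15,0,0],[0,0,0]],[1,[-23,0,0],[0,0,0]],[1,[-31,0,1],[0,0,0]]]'
python3 plan.py -472 -475 -478 -481 -484
```

```text
time: 10.48
tcp_pos: [0.5265, -0.2207, 0.1999]
orientation: [-0.705, -0.002, -0.001, 0.709]
force: [0.7, 0.7, 0.3]
gripper_width: 0.0006
t 10.47 pos [ 526.5 -220.7  199.9] r 127 impl th [np.float64(-110.5), np.float64(-470.5)] Ftan 0.55 Frad -0.84 fz 0.31 orient err [-0.4  0.1  0.2]
[[1,[-3,-0,1],[0,0,0]],[1,[-9,-0,3],[0,0,0]],[1,[-15,-0,4],[0,0,0]],[1,[-20,-0,6],[0,0,0]],[1,[-26,-0,8],[0,0,0]]]
```

```bash
python3 -m crank '[[1,[-6,0,2],[0,0,0]],[1,[-13,0,4],[0,0,0]],[1,[-20,0,6],[0,0,0]]]'
python3 plan.py -483 -486 -489 -492 -495
python3 - <<'E'
from h import *
b=read_camera('top');save(cv2.resize(b[185:365,270:450],(600,600),interpolation=cv2.INTER_CUBIC),'t8.png')
b=read_camera('scene');save(cv2.resize(b[60:320,180:420],None,fx=2.3,fy=2.3,interpolation=cv2.INTER_CUBIC),'s8.png')
E
```

```text
time: 10.85
tcp_pos: [0.5064, -0.2145, 0.1999]
orientation: [-0.705, -0.002, -0.001, 0.709]
force: [4.8, 1.1, -1.3]
gripper_width: 0.0005
t 10.85 pos [ 506.4 -214.5  199.9] r 126 impl th [np.float64(-121.0), np.float64(-481.0)] Ftan 4.08 Frad -2.67 fz -1.27 orient err [-0.4  0.1  0.2]
[[1,[-4,-0,1],[0,0,0]],[1,[-10,-0,4],[0,0,0]],[1,[-16,-0,7],[0,0,0]],[1,[-21,-0,10],[0,0,0]],[1,[-27,-0,13],[0,0,0]]]
```

View pics/t8.png

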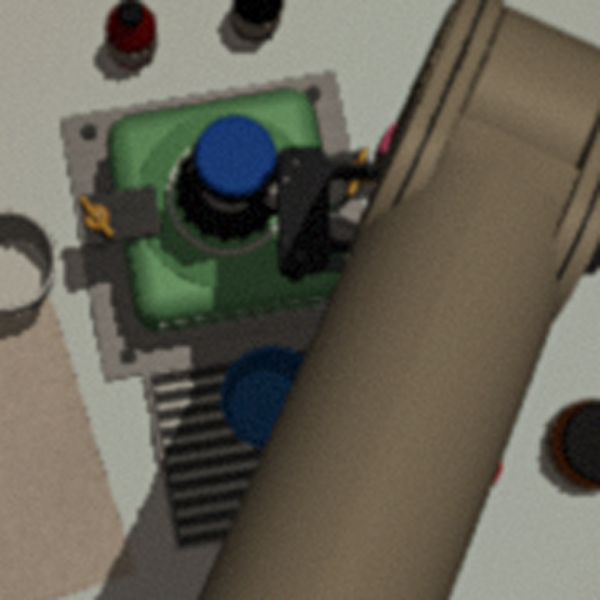

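View pics/s8.png

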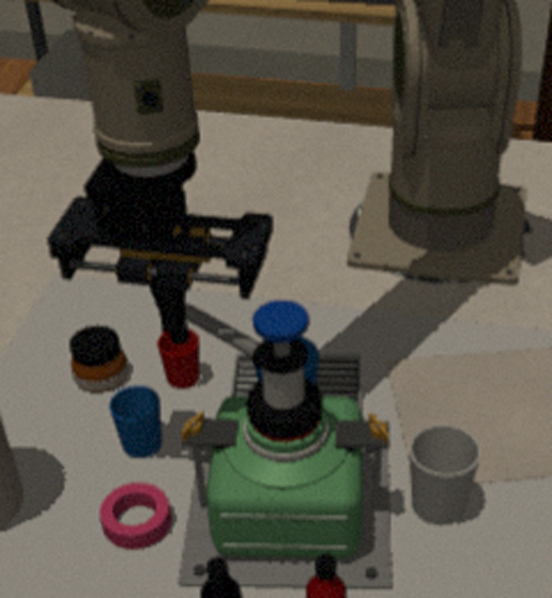

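Bite felt: tangential force jumped from about 0.6 N to 4.1 N at θ≈-481°, which is 47° before the cup. I'll continue to short of the cup and then measure.

```bash
python3 -m crank '[[1,[-8,0,3],[0,0,0]],[1,[-16,0,7],[0,0,0]],[1,[-24,0,11],[0,0,0]],[1,[-32,0,17],[0,0,0]]]'
python3 plan.py -499 -503 -506 -509 -512
```

```text
time: 11.45
tcp_pos: [0.4755, -0.1978, 0.2006]
orientation: [-0.705, -0.003, -0.002, 0.709]
force: [4.7, -2.4, -0.0]
gripper_width: 0.0002
t 11.45 pos [ 475.5 -197.8  200.6] r 126 impl th [np.float64(-137.8), np.float64(-497.8)] Ftan 5.22 Frad -0.84 fz -0.01 orient err [-0.3  0.1  0.4]
[[1,[-3,1,1],[0,0,0]],[1,[-10,1,7],[0,0,0]],[1,[-14,1,11],[0,0,0]],[1,[-19,1,16],[0,0,0]],[1,[-23,1,21],[0,0,0]]]
```

```bash
python3 -m crank '[[1,[-5,1,3],[0,0,0]],[1,[-10,1,7],[0,0,0]],[1,[-14,1,11],[0,0,0]],[1,[-19,1,16],[0,0,0]],[1,[-23,1,21],[0,0,0]]]'
python3 plan.py -516 -519 -522 -525 -528
cat > wl.py <<'E'
import sys
from h import *
p=camera_params('wrist');a=read_camera('wrist');save(a,sys.argv[1]);np.save('wp.npy',np.array([p],dtype=object),allow_pickle=True)
E
python3 wl.py w9.png
```

```text
time: 12.08
tcp_pos: [0.453, -0.1774, 0.2]
orientation: [-0.706, -0.004, -0.003, 0.709]
force: [4.4, -3.9, 1.4]
gripper_width: 0.0007
t 12.07 pos [ 453.  -177.4  200. ] r 126 impl th [np.float64(-151.5), np.float64(-511.5)] Ftan 5.77 Frad -0.86 fz 1.41 orient err [-0.2  0.1  0.5]
[[1,[-6,0,8],[0,0,0]],[1,[-10,0,13],[0,0,0]],[1,[-14,-0,19],[0,0,0]],[1,[-17,-0,25],[0,0,0]],[1,[-20,-0,32],[0,0,0]]]
```

View pics/w9.png

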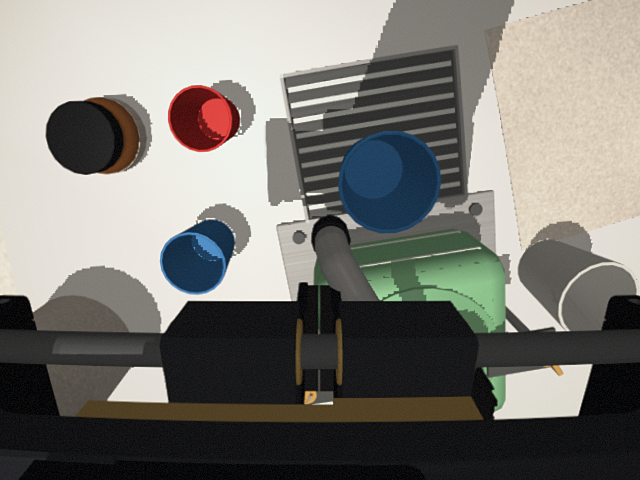

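```bash
cat > meas.py <<'E'
import sys
from h import *
np.set_printoptions(precision=4,suppress=True)
P=np.array([.5495,-.096])
p=np.load('wp.npy',allow_pickle=True)[0]
img=cv2.imread('pics/'+sys.argv[1]);
cup=[float(v) for v in sys.argv[2:4]];ang=float(sys.argv[4])
C=atz('wrist',cup,.097,p)[:2];print('cup',C,np.hypot(*(C-P)),np.degrees(np.arctan2(*(C-P)[::-1])))
th=np.linspace(0,2*np.pi,80)
def circ(c,r,z,col):
    q=proj('wrist',np.stack([c[0]+r*np.cos(th),c[1]+r*np.sin(th),0*th+z],1),p)*2;cv2.polylines(im,[q.astype(np.int32).reshape(-1,1,2)],True,col,1)
im=cv2.resize(img,None,fx=2,fy=2,interpolation=cv2.INTER_CUBIC)
circ(C,.036,.097,(0,255,255))
d=np.array([np.cos(np.radians(ang)),np.sin(np.radians(ang))]);O=P+.14*d
circ(O,.01,.161,(0,128,255));circ(O,.01,.175,(0,128,255))
n=np.array([-d[1],d[0]])
for s in(-.008,.008):
    q=proj('wrist',np.array([[*(P+d*r+n*s),.204] for r in(.06,.13)]),p)*2;cv2.polylines(im,[q.astype(np.int32).reshape(-1,1,2)],False,(0,0,255),1)
cv2.imwrite('pics/m_'+sys.argv[1],im[150:700,400:1100])
E
python3 meas.py w9.png 391 182 -151.5
```

```text
cup [ 0.4116 -0.1267] 0.14123385041854525 -167.45683764805665
```

View pics/m_w9.png

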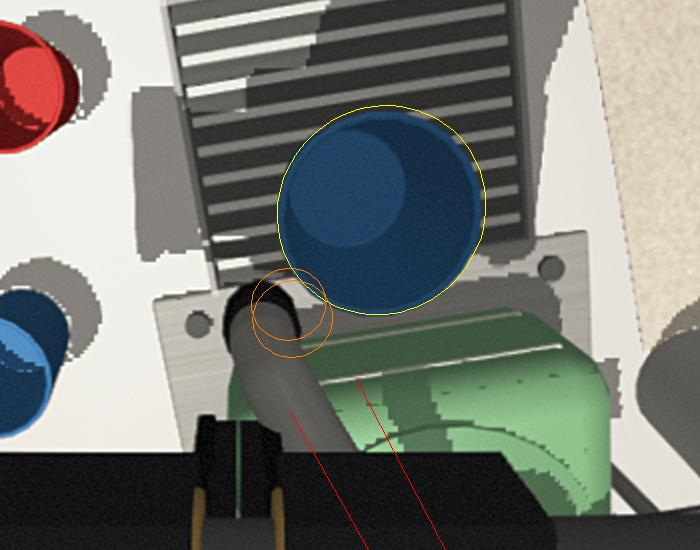

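```bash
python3 meas.py w9.png 391.5 182.5 -147.5
```

```text
cup [ 0.412  -0.1263] 0.14082052408879805 -167.57106301600476
```

View pics/m_w9.png

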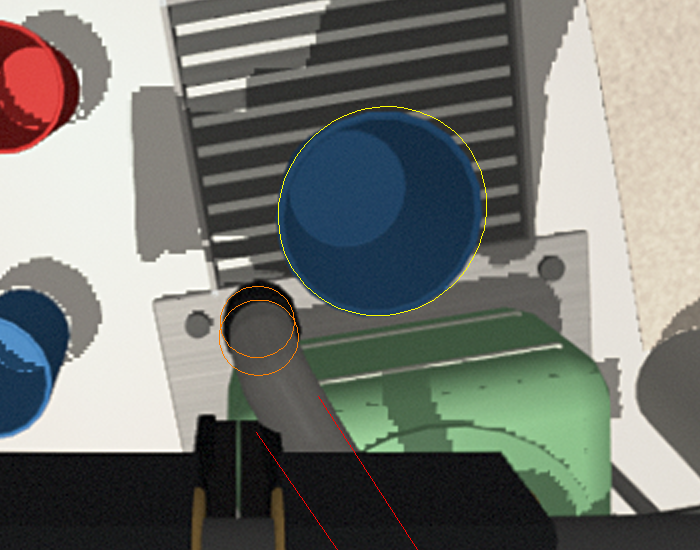

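```bash
python3 -m crank '[[1,[-4,0,5],[0,0,0]],[1,[-7,0,10],[0,0,0]],[1,[-10,0,14],[0,0,0]],[1,[-13,0,18],[0,0,0]],[1,[-16,0,23],[0,0,0]]]'
python3 plan.py -528 -529 -530 -531 -532;python3 wl.py w10.png; python3 meas.py w10.png 395 230 -160
```

```text
time: 12.75
tcp_pos: [0.437, -0.1548, 0.2003]
orientation: [-0.706, -0.004, -0.003, 0.708]
force: [5.6, -3.9, 0.3]
gripper_width: 0.0006
t 12.75 pos [ 437.  -154.8  200.3] r 127 impl th [np.float64(-163.8), np.float64(-523.8)] Ftan 6.09 Frad -3.14 fz 0.28 orient err [-0.2  0.1  0.6]
[[1,[-4,0,9],[0,0,0]],[1,[-5,0,11],[0,0,0]],[1,[-5,0,13],[0,0,0]],[1,[-6,0,15],[0,0,0]],[1,[-7,0,18],[0,0,0]]]
cup [ 0.43   -0.0993] 0.11949792603591126 -178.4101858579462
```

View pics/m_w10.png

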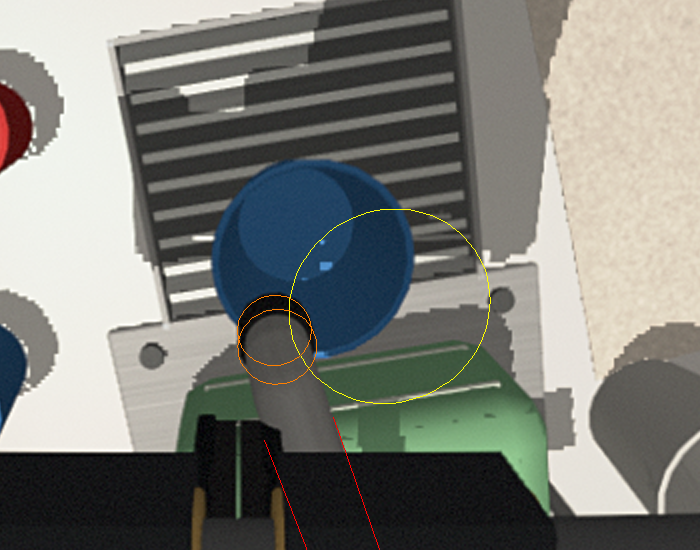

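```bash
python3 -m crank '[[1,[-2,0,5],[0,0,0]],[1,[-4,0,10],[0,0,0]],[1,[-6,0,14],[0,0,0]],[1,[-6,0,14],[0,0,0]]]'
python3 plan.py -532;python3 wl.py w11.png; python3 meas.py w11.png 358 256 -167.3
```

```text
time: 13.3
tcp_pos: [0.4307, -0.1407, 0.2004]
orientation: [-0.706, -0.004, -0.003, 0.708]
force: [2.0, -3.5, 0.6]
gripper_width: 0.0004
t 13.3 pos [ 430.7 -140.7  200.4] r 127 impl th [np.float64(-170.5), np.float64(-530.5)] Ftan 4.01 Frad -0.59 fz 0.61 orient err [-0.2  0.1  0.6]
[[1,[-1,0,4],[0,0,0]]]
cup [ 0.4434 -0.111 ] 0.10715526095561598 -171.93628393232203
```

View pics/m_w11.png

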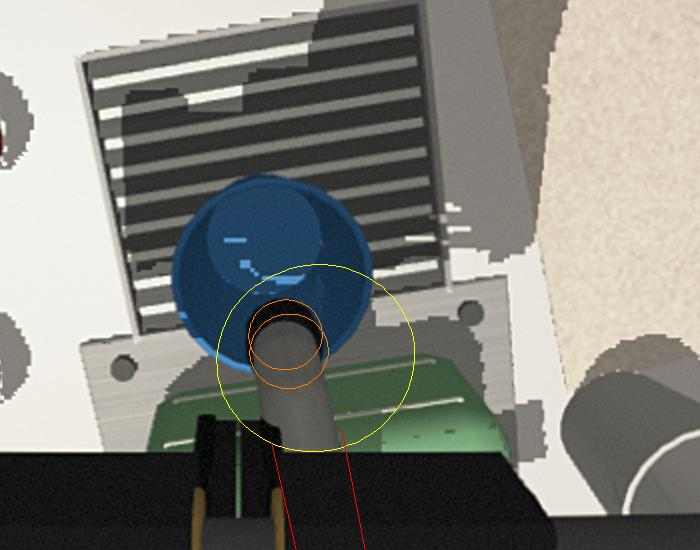

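```bash
python3 meas.py w11.png 336.5 212.5 -167
python3 -m crank '[[1,[3,0,-10],[0,0,0]],[1,[9,0,-25],[0,0,0]],[1,[9,-50,-25],[0,0,0]],[1,[9,-100,-25],[0,0,0]],[1,[9,-112,-25],[0,0,0]]]'
```

```text
cup [ 0.4111 -0.1272] 0.14190529311367836 -167.31760199427808
time: 13.98
tcp_pos: [0.4394, -0.1667, 0.3148]
orientation: [-0.706, -0.005, -0.004, 0.708]
force: [0.8, 0.3, -0.4]
gripper_width: 0.0007
```

```bash
python3 -m crank '[[1,[35,0,22],[0,0,0]],[1,[75,0,46],[0,0,0]],[1,[110,0,70],[0,0,0]],[1,[110,20,70],[0,0,0]],[1,[110,35,70],[0,0,0]]]'
python3 - <<'E'
from h import *
s=bot.get_state();print(s['tcp_pos'],s['force'],R.from_quat(s['orientation']).as_matrix().round(3))
b=read_camera('scene');save(cv2.resize(b[120:270,210:410],None,fx=4,fy=4,interpolation=cv2.INTER_CUBIC),'s12.png')
b=read_camera('top');save(cv2.resize(b[185:365,270:450],(600,600),interpolation=cv2.INTER_CUBIC),'t12.png')
E
```

```text
time: 14.6
tcp_pos: [0.5492, -0.0966, 0.2792]
orientation: [-0.706, -0.004, -0.003, 0.708]
force: [-0.1, 0.3, -0.2]
gripper_width: 0.0003
[ 0.54920549 -0.09661065  0.27923411] [-0.07136916  0.27571589 -0.20641683] [[ 1.     0.009 -0.001]
 [ 0.001  0.003  1.   ]
 [ 0.009 -1.     0.003]]
```

View pics/s12.png

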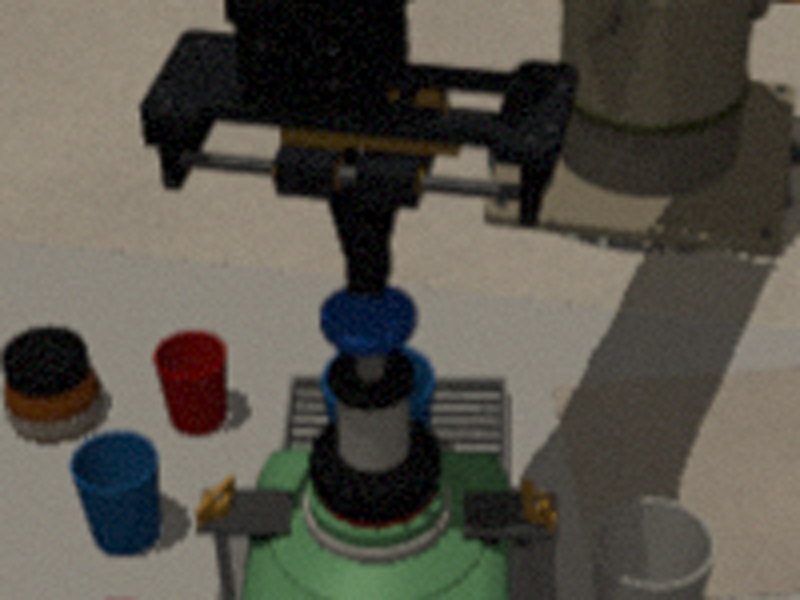

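View pics/t12.png

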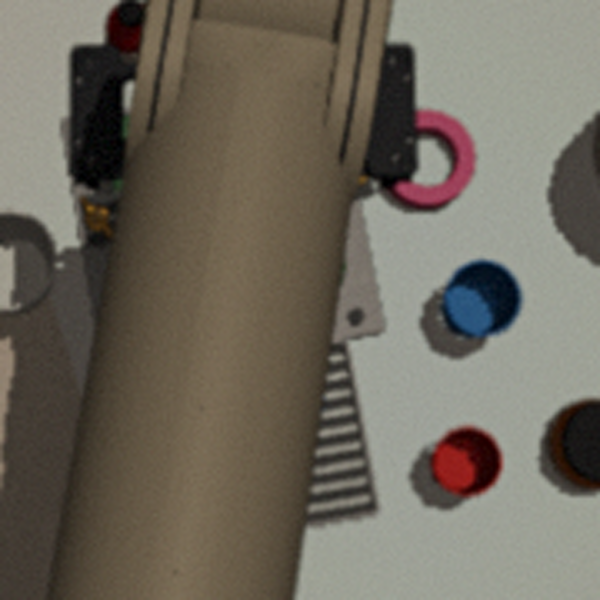

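```bash
python3 -m crank '[[1,[0,10,0],[0,0,0]],[1,[0,20,0],[0,0,0]],[1,[0,28,0],[0,0,0]],[1,[0,28,0],[0,0,0]]]'; python3 -m crank '[[1,[0,5,0],[0,0,0]],[1,[0,10,0],[0,0,0]],[1,[0,13,0],[0,0,0]],[1,[0,13,0],[0,0,0]]]'
```

```text
time: 15.2
tcp_pos: [0.5485, -0.0969, 0.251]
orientation: [-0.706, -0.003, -0.003, 0.708]
force: [-0.7, 0.1, 3.1]
gripper_width: 0.0
time: 15.7
tcp_pos: [0.5492, -0.097, 0.2389]
orientation: [-0.706, -0.004, -0.004, 0.708]
force: [-1.0, -1.3, 11.4]
gripper_width: 0.0003
```

```bash
python3 -m crank '[[1,[0,2,0],[0,0,0]],[1,[0,4,0],[0,0,0]],[1,[0,4,0],[0,0,0]]]'; python3 -m crank '[[1,[0,2,0],[0,0,0]],[1,[0,3,0],[0,0,0]],[1,[0,3,0],[0,0,0]]]'
```

```text
time: 16.08
tcp_pos: [0.5498, -0.0971, 0.236]
orientation: [-0.706, -0.004, -0.004, 0.709]
force: [-2.9, -0.4, 13.0]
gripper_width: 0.0004
time: 16.45
tcp_pos: [0.5508, -0.0973, 0.2354]
orientation: [-0.705, -0.006, -0.006, 0.709]
force: [-4.9, 0.3, 19.2]
gripper_width: 0.0003
```

```bash
python3 -m crank '[[1,[0,3,0],[0,0,0]],[1,[0,4,0],[0,0,0]],[1,[0,4,0],[0,0,0]]]'
```

```text
time: 16.82
tcp_pos: [0.5523, -0.0976, 0.2349]
orientation: [-0.705, -0.007, -0.007, 0.709]
force: [-7.6, 0.7, 27.9]
gripper_width: 0.0007
```

```bash
python3 -m crank '[[1,[-2,-8,0],[0,0,0]],[1,[-2,-20,0],[0,0,0]],[1,[-2,-35,0],[0,0,0]],[1,[-2,-60,0],[0,0,0]],[1,[-2,-90,0],[0,0,0]]]'; python3 -m crank '[[1,[-40,0,40],[0,0,0]],[1,[-80,0,80],[0,0,0]],[1,[-100,0,125],[0,0,0]],[1,[-110,0,175],[0,0,0]],[1,[-110,0,225],[0,0,0]]]'
python3 - <<'E'
from h import *
np.set_printoptions(precision=4,suppress=True)
b=read_camera('scene');save(b,'s13.png')
b=read_camera('top');save(b,'t13.png');save(cv2.resize(b[185:365,270:450],(600,600),interpolation=cv2.INTER_CUBIC),'t13c.png')
s=bot.get_state();print(s['time'],s['tcp_pos'],s['force'])
E
```

```text
time: 17.45
tcp_pos: [0.5481, -0.0979, 0.3253]
orientation: [-0.705, -0.007, -0.007, 0.709]
force: [1.0, -0.6, 0.2]
gripper_width: 0.0003
time: 18.08
tcp_pos: [0.4374, 0.1287, 0.3249]
orientation: [-0.705, -0.007, -0.007, 0.709]
force: [0.4, -1.0, -0.2]
gripper_width: 0.0005
18.175 [0.437  0.1325 0.324 ] [-0.0604 -0.4589  0.1474]
```

View pics/s13.png

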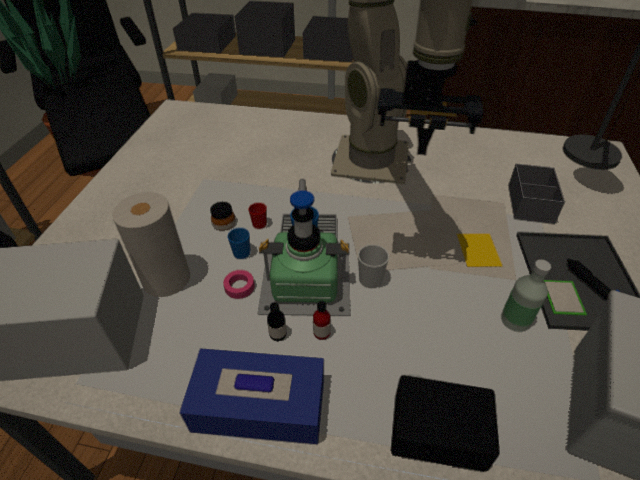

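View pics/t13c.png

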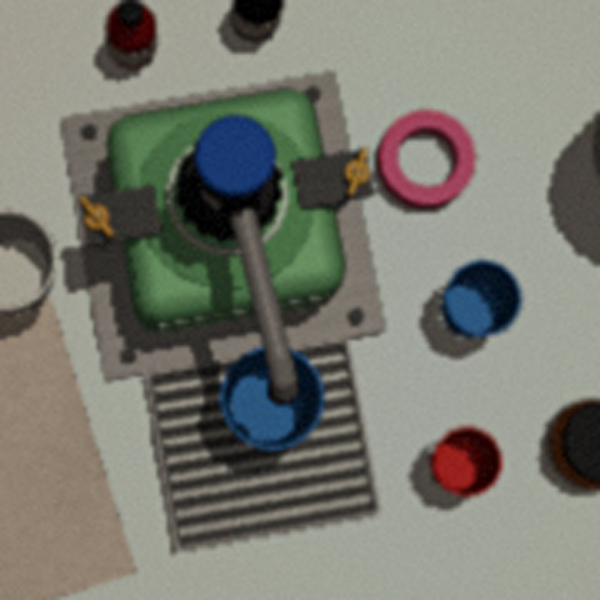

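```bash
python3 - <<'E'
from h import *
np.set_printoptions(precision=4,suppress=True)
g=lambda x,y:[x/3.333+270-.35,y/3.333+185-.35]
P=atz('top',g(236,156),.261)
E1=atz('top',g(283,383),.205);E2=atz('top',g(250,232),.205);O=atz('top',g(284,390),.18);C=atz('top',g(272,399),.097)
A=lambda a,b:np.degrees(np.arctan2(*(b-a)[1::-1]))
print(P,E1,O,C,'tip',A(P,E1),np.hypot(*(E1-P)[:2]),'line',A(E2,E1),'O',A(P,O),'cup',A(P,C))
P2=np.array([.5495,-.096,0]);print('with P2',A(P2,E1),A(P2,C))
E
```

```text
[ 0.5479 -0.0959  0.261 ] [ 0.4138 -0.1258  0.205 ] [ 0.4114 -0.128   0.18  ] [ 0.412  -0.1251  0.097 ] tip -167.4251129858203 0.13736130928181328 line -168.62117053801938 O -166.76648095718437 cup -167.86947314938192
with P2 -167.6018457270301 -168.03921453323105
```

```bash
python3 - <<'E'
from h import *
print(bot.hand_in(),bot.get_state()['time'])
E
```

```text
the job is handed in; nothing more can be done
the job is handed in; nothing more can be done
```

The pump is screwed down onto its gasket with the outlet over the blue cup. It has been primed once, and I handed the job in after about 18 s of robot time.

- **Turning:** I pushed the spout clockwise with the shut fingers, about 376° in all, and it passed over the cup once while still loose. The push force stepped from about 0.6 N to 4–6 N roughly 47° before the cup, which was the bite. I then turned on to the cup and stopped.
- **Outlet position:** My last top-view check put the outlet within about 1° of the cup's centre, which is about 2–3 mm. The spout bearing was -167.4° and the cup's -167.9°. The wrist camera agreed before I backed off, at about -167° and -167.3°.
- **Priming:** I pressed the plunger through the dose stop (3 N, then 11–13 N) to the firm bottom. There the force rose to 28 N with only 0.5 mm more travel. After I lifted away, the plunger showed at the same spot in the picture as at the start.
- **Everything else:** The final pictures show the blue cup and the bystanders where they stood at the start, and the arm clear of everything.
- **One disagreement:** While pushing, the spout lagged the angle I worked out from the finger position by about 4°. I went by the camera for the final stop.

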